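Roll a sample vial onto the reading line and trigger the reader

ROBOT

A 6-joint arm with a two-finger parallel gripper is mounted at the origin on the work surface. World frame = base frame: x ahead of the robot, y to its left, z up, the work surface at z = 0. Lengths are in m, angles in rad, forces in N, time in s.
With the tool pointing down it reaches from about 0.4 to 0.925 m from the base axis. Payload 12.5 kg.
Tool frame: the origin (TCP) lies on the centre line of the jaws, within the pads' length; the fingertips stand 11 mm ahead of it and the grasp point (between the pads) lies 8 mm behind it (robot.finger_overhang is the z of the fingertips in the tool frame, in m); z points along the fingers, x is the direction in which the jaws open and shut, and the axes are right-handed (so a half turn about z gives the same grasp; the last joint's range is limited). The gripper opens to 95 mm and grips with 3 to 60 N. Pads are 20 mm wide; open, the fingers measure 119 mm over their backs; the gripper's body (75 mm by 180 mm) begins 59 mm behind the grasp point.
Start: joints at [1.006, 0.491, 1.559, -0, 1.092, -0.106], TCP at [0.277, 0.56, 0.226] pointing down, gripper open.
Joint ranges: [-3.1, 3.1], [-0.84, 2.19], [0.05, 2.79], [-1.13, 4.28], [0.06, 2.93], [-2.69, 2.69]. Speed limits (rad/s): [2.22, 2.22, 2.79, 3.14, 3.14, 3.14].

INTERFACE

Orientations are given as a unit quaternion [w, x, y, z].
In Python, from cell import observe, optics, order, robot gives the robot as it stands.
- The arm moves only by the tool carry_out, never from a script. Its argument "deltas" is a list of rows, each a list of 3 entries, a list of its own where there are three numbers: the shift along the tool's x, y, z in cm, then the turn, a rotation vector about the tool's x, y, z in degrees, then the finger opening in cm, from 0 to 9.51. A call has 1 to 5 rows; each row is the pose to reach, as a shift and turn from the pose commanded when the call began, along the tool's axes at that moment; what a row does not reach only later rows make up. A row lasts 1/10 s, in which the tool goes at most 50 mm and 8.59 degrees, less where a joint would pass 70% of its speed; a pose out of reach is approached as far as the arm can. A call with a gripper value outside its range is refused whole. The fingers move at their own pace and stop on an object; the grip force is fixed at half the most. Time passes only in rows, so rows that repeat a pose let the fingers close. It gives the time, the measured TCP pose, the force and the opening at its end, in the units of the state.
- observe(): the state, without advancing time (a new reading comes with each control period).
- optics.read_camera(name): name is "scene" or "top"; returns (picture, depth): 400x640x3 uint8, red, green, blue; 400x640 float32, m along the optical axis (not along the pixel's ray), 0 where there is no reading.
- optics.get_calibration(name): a dict with "fovy" (degrees; the focal length in pixels is half the picture's height over the tangent of half this angle, whatever the lens; pixels are square), "cx", "cy" (the principal point, pixels), "R" (3x3) and "t" (3): a world point X has camera coordinates R X + t. Camera axes: x right, y down, z forward; pixel columns grow to the right and rows downward; lengths in m; the calibration is good to about 2 mm. A picture is of the moment at which its call begins. get_calibration takes no time and is no camera call.
- order.finish_job(): hands the job in, once; it reports no verdict.
The state is a dict: "time": time; "joint_positions": joint angles; "dq": joint speeds; "joint_torque": joint torques, N m; "position": TCP position; "ee_rot": TCP orientation; "ft_force": force on the tool from outside, world axes, zero at the start; "torque": the same for the moment, N m; "width": opening from 0.0 (shut) to 1.0 (fully open).
Only numpy, scipy, OpenCV 4.12 (cv2) and the standard library are available. Lean on these libraries where they do the work, as an engineer would, in place of code of your own. Each camera call takes 0.05 s, during which the arm holds its last target.

TASK

Without picking anything up, roll the larger of the two lying vials across the mat with your fingertips until it lies at rest along the black reading line, centred over it. Then press the button on top of the reader all the way down once the vial is in place, and let it come up again. Leave the small vial and everything else on the bench where it is.

Things in the scene. Friction and masses are not known exactly. Their poses are not given: they have to be found in the camera images.
- reader: Fixed vial reader: aluminium plate 180 mm (x) by 360 mm (y), level grey mat on it 170 x 330 mm, mat surface 8 mm above the bench. Origin on the bench under the plate's middle; z up. The reading line lies along its x axis through y = 0. End bars 12 mm high at y = +-176 mm. White head at the +x end: 70 mm (x) by 130 mm (y) by 45 mm high, front face at x = 92 mm, middle at x = 127 mm, y = 0.
- line_mid (a point): Middle of the black reading line, on the mat's surface: the line is flat, 5 mm wide and 166 mm long and runs along the reader's x axis towards the head.
- vial: The larger vial: straight cylinder, amber glass, flush white cap, 30 mm diameter, 100 mm long, 55 to 100 g, lying 65 to 100 mm to either side of the line, within 0.12 rad of parallel to it. Origin mid-axis, 15 mm above the mat; x along the cylinder; z up at the start, turning as it rolls. Smooth (friction about 0.5); pushed slowly (under 50 mm/s) it rolls, and stops within a few mm when let go.
- small_vial: The smaller vial, same materials, 18 mm in diameter and 60 mm long, about 20 g, lying on the mat on the other side of the line, 65 to 100 mm from it. Origin at the middle of its axis, 9 mm above the mat; x along the cylinder. Not to be moved.
- read_button (a joint): Spring button on top of the reading head: 0 released, 0.006 (m) fully down; it springs back. Fully down takes about 5 N. It counts as pressed beyond 0.0045.
- read_button_top (a point): Centre of the button's top face (a round grey button 30 mm across on a black housing, above the middle of the reading head); it is pressed straight down.
- jar: Glass jar with white cap, 48 mm across, 60 mm high, standing on the bench beside the reading head on its +y side. Origin at the centre of its underside. Not to be moved.
- beaker: Glass beaker, 64 mm across, 75 mm high, standing beside the reading head on its -y side. Origin at the centre of its underside. Not to be moved.
- marker: Marker pen, white with a black cap, 14 mm in diameter, 140 mm long, lying on the bench to the robot's right of the reader. Origin at the middle of its axis. Not to be moved.
- bottle_a: Glass bottle with blue cap, 76 mm across, 150 mm high, at the back of the bench. Origin at the centre of its underside. Not to be moved.
- bottle_b: Glass bottle with blue cap, 68 mm across, 130 mm high, at the back of the bench. Origin at the centre of its underside. Not to be moved.
- wash_bottle: White plastic wash bottle, 60 mm across, 165 mm high, at the back right of the bench. Origin at the centre of its underside. Not to be moved.
Things that resemble listed ones, but are neither listed nor needed, are in the scene too. What is shaped like the vial but blue, purple or yellow is not meant.

How it is judged:
By the outcome, as a careful person would: the job done as asked, in the order asked, and still so for the second after the job is handed in, with the robot touching nothing.
It also fails if it takes over 59 s, if anything falls off the work surface, if the arm or the gripper's body presses on something with over 40 N, if the wrist force passes 120 N, or if a joint passes its speed limit or range.

## Working session

There is one attempt and no reset: what is moved stays moved. The work goes in short steps, Python scripts to look and compute and a tool call to move; the robot and the scene stay as the last step left them, time stands still between calls to the robot, and variables do not carry over. Pictures are saved under pics/ and viewed, and the job is handed in when it is done.

Besides the shell and the picture viewer there is one more tool, called after "Call:" in YAML: its name, and indented under it one key for each argument. carry_out: Moves the arm, as the interface text tells. Its arguments: {"type":"object","properties":{"deltas":{"type":"array","items":{"type":"array"}}},"required":["deltas"]}

```bash
ls; mkdir -p pics
python3 - <<'E'
from cell import observe, optics, order, robot
import cv2,json
s=observe();print(s)
print(robot, [a for a in dir(robot) if a[0]!='_'])
for n in ("scene","top"):
    p,d=optics.read_camera(n); cv2.imwrite(f'pics/{n}0.png',p[:,:,::-1]); c=optics.get_calibration(n); print(n,c)
    import numpy as np; np.save(f'pics/{n}0d.npy',d)
E
```

```text
pics
{'time': 0.0, 'joint_positions': array([ 1.00640731e+00,  4.91546720e-01,  1.55944660e+00, -1.80313379e-05,
        1.09163963e+00, -1.05586589e-01]), 'dq': array([-0.00061955,  0.00158244, -0.00304352,  0.00060592,  0.00021554,
        0.00104539]), 'joint_torque': array([-1.82614363e-03, -6.12641287e+01, -2.58174294e+01,  6.91438140e-02,
        4.83580597e-02, -9.28591339e-05]), 'position': array([0.27665659, 0.56019344, 0.22507068]), 'ee_rot': array([ 2.33640198e-04,  8.49372370e-01,  5.27793810e-01, -4.64793129e-04]), 'ft_force': array([ 0.62748622, -0.51839559, -0.81597243]), 'torque': array([-0.05021066,  0.00059558,  0.00542899]), 'width': 0.9988028426074904}
<Robot object at 0x7f8310003a10> ['PlanningError', 'finger_overhang']
scene {'fovy': 57.25622715711414, 'cx': 319.2339297384359, 'cy': 197.8438390159503, 'R': array([[-0.76276215,  0.64651157,  0.01472073],
       [ 0.40581355,  0.49625909, -0.7674909 ],
       [-0.50349704, -0.57943913, -0.6408908 ]]), 't': array([ 0.38064767, -0.15779545,  1.27673558])}
top {'fovy': 44.46820998684094, 'cx': 319.0123547536789, 'cy': 197.87259200967398, 'R': array([[-2.30738017e-03, -9.99997330e-01, -1.24573750e-04],
       [-9.83704005e-01,  2.29218122e-03, -1.79780912e-01],
       [ 1.79780718e-01, -2.92279215e-04, -9.83706668e-01]]), 't': array([0.0261553 , 0.54103597, 1.16467003])}
```

View pics/scene0.png

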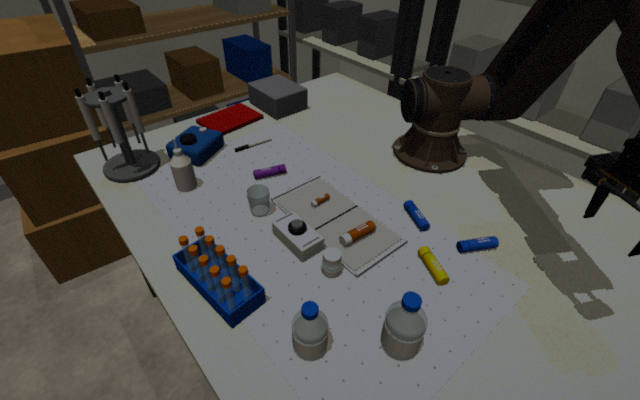

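View pics/top0.png

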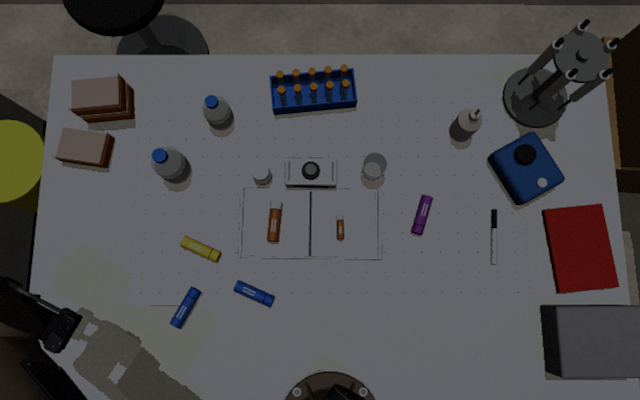

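The only amber cylinders are at (274,222), the larger, and (340,228), the smaller, in the top view. The blue, purple and yellow ones are decoys. The next crop is to confirm this.

```bash
cat > h.py <<'E'
import numpy as np,cv2
from cell import observe, optics
def ray(n,u,v,z):
    c=optics.get_calibration(n); f=200/np.tan(np.radians(c['fovy'])/2)
    R=np.array(c['R']);t=np.array(c['t']);o=-R.T@t
    d=R.T@np.array([(u-c['cx'])/f,(v-c['cy'])/f,1]); return o+d*(z-o[2])/d[2]
def proj(n,X):
    c=optics.get_calibration(n); f=200/np.tan(np.radians(c['fovy'])/2)
    p=np.array(c['R'])@np.array(X)+np.array(c['t']); return np.array([c['cx'],c['cy']])+f*p[:2]/p[2]
def crop(n,pic,x0,y0,w,h,k,fn,gain=2.0):
    im=np.clip(pic[y0:y0+h,x0:x0+w,::-1].astype(float)*gain,0,255).astype(np.uint8)
    im=cv2.resize(im,None,fx=k,fy=k,interpolation=cv2.INTER_CUBIC)
    for i in range(0,w,20): cv2.putText(im,str(x0+i),(i*k,10),0,.35,(0,255,255),1);cv2.line(im,(i*k,12),(i*k,18),(0,255,255),1)
    for j in range(0,h,20): cv2.putText(im,str(y0+j),(0,j*k+4),0,.35,(0,255,255),1)
    cv2.imwrite(fn,im)
E
python3 - <<'E'
from h import *
p=cv2.imread('pics/top0.png')[:,:,::-1]
crop('top',p,230,150,160,115,5,'pics/c0.png')
E
```

```text
(no output)
```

View pics/c0.png

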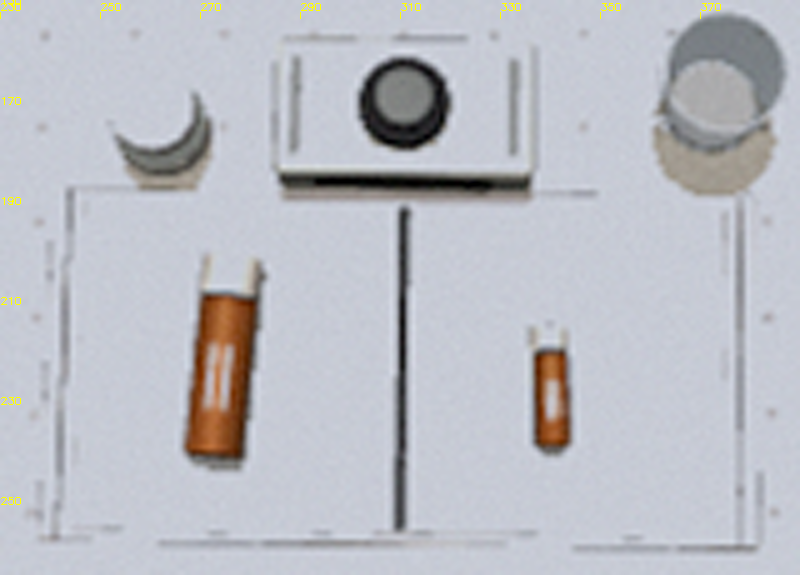

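```bash
cat >> h.py <<'E'
def lineseg(mask):
    v,u=np.nonzero(mask); P=np.c_[u,v].astype(float); m=P.mean(0)
    w=np.linalg.svd(P-m,full_matrices=False)[2][0]; s=(P-m)@w; 
    return m,w,s.min(),s.max(),len(P)
def meas(p):
    g=p.astype(int); hsv=cv2.cvtColor(np.ascontiguousarray(p),cv2.COLOR_RGB2HSV)
    dark=np.zeros(p.shape[:2],bool); dark[194:254,304:317]=(g.max(2)<45)[194:254,304:317]
    am=((hsv[...,0]<18)&(hsv[...,1]>120)&(g[...,0]>35))
    return dark,am
E
python3 - <<'E'
from h import *
p=np.ascontiguousarray(cv2.imread('pics/top0.png')[:,:,::-1])
# line subpixel: darkness centroid per row
g=p.astype(float).mean(2); L=[]
for v in range(194,254):
    r=g[v,302:320]; w=np.clip(np.median(r)-r-8,0,None); L.append((np.sum(w*np.arange(302,320))/w.sum(),v))
L=np.array(L); k=np.polyfit(L[:,1],L[:,0],1); print('line fit',k, np.std(np.polyval(k,L[:,1])-L[:,0]))
A=ray('top',np.polyval(k,191),191,.008);B=ray('top',np.polyval(k,256),256,.008); print(A,B,np.linalg.norm(A-B),'mid',(A+B)/2)
d=(A-B)/np.linalg.norm(A-B);print('yaw',np.degrees(np.arctan2(d[1],d[0])))
_,am=meas(p)
n,lab,st,ce=cv2.connectedComponentsWithStats(am.astype(np.uint8))
for i in range(1,n):
    if st[i,4]>80 and 180<ce[i][1]<270: print(st[i],ce[i])
# edges of vial per row
for (x0,x1,v0,v1,z) in((262,290,212,238,.020),(330,350,222,234,.015)):
  E=[]
  for v in range(v0,v1):
    b=p[v,:,2].astype(float); bg=np.median(b[x0:x1][[0,1,-1,-2]]); 
    s=p[v,x0:x1,2].astype(float)<0.6*bg; idx=np.nonzero(s)[0]; E.append((x0+(idx[0]+idx[-1])/2,v,idx[-1]-idx[0]+1))
  E=np.array(E);k=np.polyfit(E[:,1],E[:,0],1);print(k,E[:,2].mean())
  a=ray('top',np.polyval(k,v0-12 if z==.02 else v0),v0-12 if z==.02 else v0,z+.003);b=ray('top',np.polyval(k,v1+3),v1+3,z+.003)
  e=(a-b)/np.linalg.norm(a-b);print('ends',a,b,'yaw',np.degrees(np.arctan2(e[1],e[0])))
print('btn',[ray('top',310.4,168.7,z) for z in(.05,.06,.065)])
# depth
D=np.load('pics/top0d.npy'); c=optics.get_calibration('top'); f=200/np.tan(np.radians(c['fovy'])/2)
def pt(u,v):
    z=D[v,u]; return np.array(c['R']).T@(np.array([(u-c['cx'])/f*z,(v-c['cy'])/f*z,z])-np.array(c['t']))
for q in((310,169),(311,166),(299,175),(274,222),(275,205),(272,235),(262,172),(375,165),(300,220),(340,228)): print(q,pt(*q).round(4))
E
```

```text
line fit [-1.29235646e-02  3.12793518e+02] 0.06726109328585898
[0.56662002 0.04719586 0.008     ] [0.40024758 0.04915836 0.008     ] 0.1663840183349963 mid [0.4834338  0.04817711 0.008     ]
yaw -0.6758188619268868
[ 544  204   75   89 4925] [580.46720812 248.19228426]
[267 209  14  32 273] [273.86080586 224.6996337 ]
[337 221   7  18  87] [339.50574713 229.77011494]
[-1.14529915e-01  2.99673504e+02] 12.0
ends [0.54062499 0.13190495 0.023     ] [0.43675576 0.14224628 0.023     ] yaw -5.685691804924728
[8.14364902e-15 3.40000000e+02] 7.0
ends [ 0.48477517 -0.0279063   0.018     ] [ 0.44686627 -0.02752646  0.018     ] yaw -0.5740647058020595
btn [array([0.61528761, 0.04631243, 0.05      ]), array([0.61283663, 0.04613592, 0.06      ]), array([0.61161114, 0.04604767, 0.065     ])]
(310, 169) [0.6107 0.047  0.0658]
(311, 166) [0.6191 0.0446 0.0626]
(299, 175) [0.6001 0.075  0.0458]
(274, 222) [0.4822 0.1365 0.0402]
(275, 205) [0.5258 0.1351 0.0349]
(272, 235) [0.4505 0.1415 0.0353]
(262, 172) [0.6042 0.166  0.0621]
(375, 165) [ 0.6357 -0.1211  0.0053]
(300, 220) [0.4912 0.0733 0.0098]
(340, 228) [ 0.4691 -0.0276  0.0215]
```

Top-view measurements:
- **Reading line:** middle at (0.483, 0.048), yaw −0.7°, length 166 mm, which matches the given size.
- **Large vial:** centre about (0.4875, 0.137), yaw −5.7°, about 101 mm long, 89 mm from the line.
- **Button:** about (0.611, 0.047), top at z ≈ 0.066.

I'll straddle the vial with loosely set jaws and push with the trailing fingertip.

Call:
carry_out:
  deltas:
    - [[-2.8,3.8,0],[0,0,0],9.5]
    - [[-5.7,7.5,0],[0,0,0],9.5]
    - [[-8.6,11.3,0],[0,0,0],9.0]
    - [[-11.4,15.0,0],[0,0,0],8.0]
    - [[-14.3,18.8,0],[0,0,0],7.0]

```text
time: 0.6
position: [0.3823, 0.3473, 0.2255]
ee_rot: [-0.0, 0.849, 0.528, -0.0]
ft_force: [0.6, 0.6, -0.2]
width: 0.832
```

Call:
carry_out:
  deltas:
    - [[-2.8,3.8,0],[0,0,-4],7]
    - [[-5.7,7.5,0],[0,0,-8],7]
    - [[-8.6,11.3,0],[0,0,-12],7]
    - [[-11.4,15.0,0],[0,0,-16],7]
    - [[-14.3,18.8,0],[0,0,-20.6],7]

```text
time: 1.1
position: [0.4877, 0.1356, 0.2256]
ee_rot: [-0.0, 0.74, 0.672, 0.0]
ft_force: [0.5, 0.9, 0.6]
width: 0.74
```

Call:
carry_out:
  deltas:
    - [[0,0,3],[0,0,0],7]
    - [[0,0,6],[0,0,0],7]
    - [[0,0,9],[0,0,0],7]
    - [[0,0,11],[0,0,0],7]
    - [[0,0,12],[0,0,0],7]

```text
time: 1.6
position: [0.4866, 0.1373, 0.1039]
ee_rot: [-0.001, 0.741, 0.671, -0.001]
ft_force: [-0.2, -0.6, -1.1]
width: 0.74
```

```bash
cat >> h.py <<'E'
from scipy.spatial.transform import Rotation as Ro
def st():
    s=observe(); q=s['ee_rot']; R=Ro.from_quat([q[1],q[2],q[3],q[0]]).as_matrix()
    print('t',s['time'],'p',s['position'].round(4),'xang',np.degrees(np.arctan2(R[1,0],R[0,0])).round(2),'z',R[:,2].round(3),'F',s['ft_force'].round(1),'w',round(s['width']*95,1)); return s,R
def to(target,ang=None):
    s,R=st(); d=R.T@(np.array(target)-s['position'])*100; print('cm',d.round(2))
    if ang is not None: print('turn z', -(ang-np.degrees(np.arctan2(R[1,0],R[0,0]))))
E
python3 - <<'E'
from h import *
to([.487,.137,.0235],84.3)
p,d=optics.read_camera('top'); crop('top',p,230,150,160,115,5,'pics/c1.png')
p,d=optics.read_camera('scene'); crop('scene',p,260,150,160,120,5,'pics/s1.png')
E
```

```text
t 1.6 p [0.4866 0.1373 0.1039] xang 84.3 z [-0.003 -0.    -1.   ] F [-0.2 -0.6 -1.1] w 70.3
cm [-0.02  0.07  8.04]
turn z 0.003384142675457724
```

View pics/s1.png

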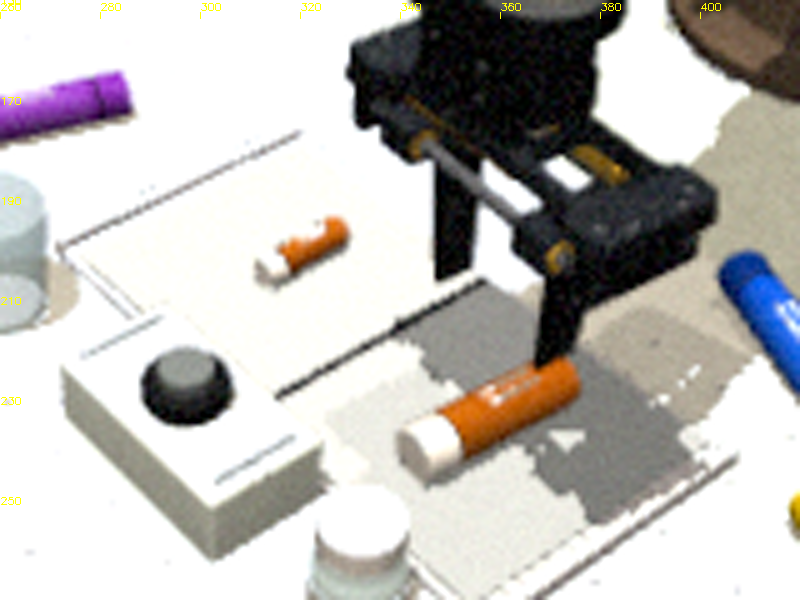

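The jaws hang above the vial and span it across its axis. Its cap is at about scene px (345,238) and the small vial, untouched, at about (320,200). Descending.

Call:
carry_out:
  deltas:
    - [[0,0,2],[0,0,0],7]
    - [[0,0,4],[0,0,0],7]
    - [[0,0,5.5],[0,0,0],7]
    - [[0,0,7],[0,0,0],7]
    - [[0,0,8.0],[0,0,0],7]

```text
time: 2.2
position: [0.4877, 0.1376, 0.0258]
ee_rot: [0.0, 0.741, 0.671, 0.0]
ft_force: [0.5, -0.1, -0.8]
width: 0.736
```

Call:
carry_out:
  deltas:
    - [[0,0,0],[0,0,0],6]
    - [[0,0,0],[0,0,0],5]
    - [[0,0,0],[0,0,0],4.2]
    - [[0,0,0],[0,0,0],3.6]
    - [[0,0,0],[0,0,0],3.6]

```text
time: 2.7
position: [0.4874, 0.1375, 0.0261]
ee_rot: [0.0, 0.741, 0.671, 0.0]
ft_force: [0.1, -0.8, 0.5]
width: 0.396
```

Run:
```python
from h import *
to([.4834,.048,.0235],89.3)
p,d=optics.read_camera('top'); crop('top',p,230,150,160,115,5,'pics/c2.png')
p,d=optics.read_camera('scene'); crop('scene',p,290,150,130,120,5,'pics/s2.png')
```

```text
t 2.7 p [0.4874 0.1375 0.0261] xang 84.31 z [ 0.001  0.    -1.   ] F [ 0.1 -0.8  0.5] w 37.6
cm [-8.95  0.48  0.26]
turn z -4.988477343883233
```

View pics/s2.png

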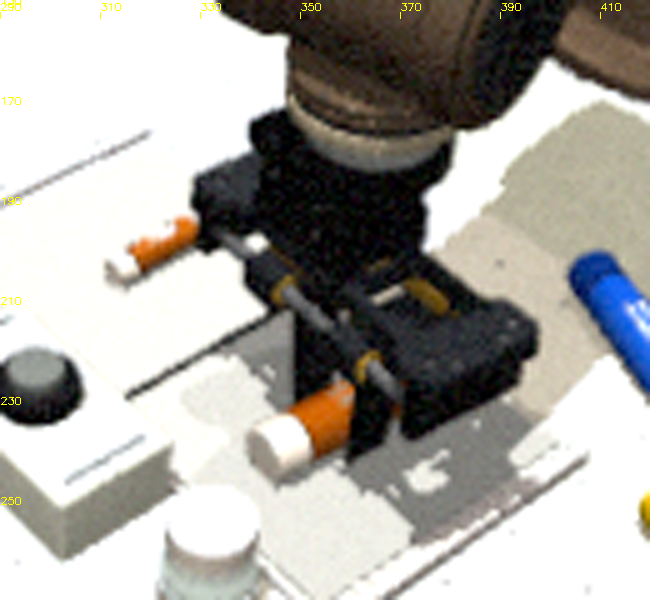

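View pics/c2.png

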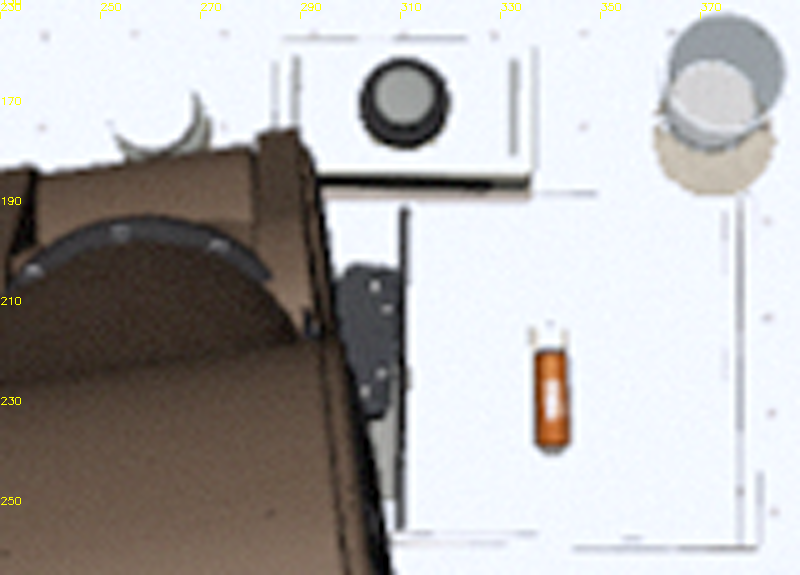

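The vial's cap end shows between the two fingers at about scene px (348,238), and the small vial is clear. I'll lower 2 mm, close to 34 mm and roll slowly.

Call:
carry_out:
  deltas:
    - [[0,0,0.1],[0,0,0],3.4]
    - [[0,0,0.2],[0,0,0],3.4]
    - [[-0.1,0,0.2],[0,0,0],3.4]
    - [[-0.3,0,0.2],[0,0,0],3.4]
    - [[-0.6,0,0.2],[0,0,0],3.4]

```text
time: 3.3
position: [0.4866, 0.1314, 0.0236]
ee_rot: [-0.0, 0.741, 0.671, 0.0]
ft_force: [-0.1, -0.6, -0.5]
width: 0.358
```

Call:
carry_out:
  deltas:
    - [[-0.3,0,0],[0,0,-0.2],3.4]
    - [[-0.6,0,0],[0,0,-0.4],3.4]
    - [[-0.9,0,0],[0,0,-0.6],3.4]
    - [[-1.2,0,0],[0,0,-0.8],3.4]
    - [[-1.5,0,0],[0,0,-1],3.4]

```text
time: 3.8
position: [0.4852, 0.1163, 0.0237]
ee_rot: [0.0, 0.735, 0.678, 0.0]
ft_force: [0.8, 0.4, 0.9]
width: 0.361
```

Run:
```python
from h import *
to([.4834,.048,.0235],89.3)
p,d=optics.read_camera('scene'); crop('scene',p,290,150,130,120,5,'pics/s3.png')
```

```text
t 3.8 p [0.4852 0.1163 0.0237] xang 85.33 z [ 0.  0. -1.] F [0.8 0.4 0.9] w 34.3
cm [-6.82  0.38  0.02]
turn z -3.9731992864189607
```

View pics/s3.png

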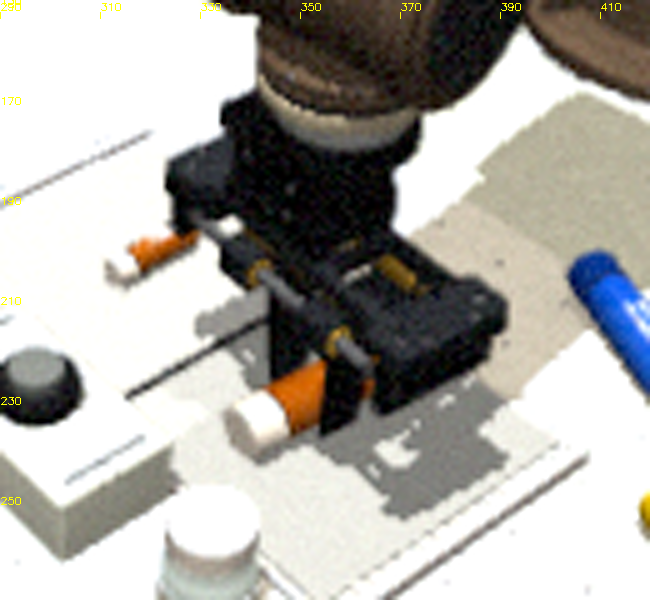

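The vial is following: its cap end moved to about (340,233).

Call:
carry_out:
  deltas:
    - [[-0.3,0,0],[0,0,-0.2],3.4]
    - [[-0.6,0,0],[0,0,-0.4],3.4]
    - [[-0.9,0,0],[0,0,-0.6],3.4]
    - [[-1.2,0,0],[0,0,-0.8],3.4]
    - [[-1.5,0,0],[0,0,-1],3.4]

```text
time: 4.35
position: [0.4839, 0.1013, 0.0236]
ee_rot: [-0.0, 0.729, 0.684, 0.0]
ft_force: [0.5, -0.4, -0.0]
width: 0.358
```

Call:
carry_out:
  deltas:
    - [[-0.3,0,0],[0,0,-0.2],3.4]
    - [[-0.6,0,0],[0,0,-0.4],3.4]
    - [[-0.9,0,0],[0,0,-0.6],3.4]
    - [[-1.2,0,0],[0,0,-0.8],3.4]
    - [[-1.5,0,0],[0,0,-1],3.4]

```text
time: 4.85
position: [0.483, 0.0864, 0.0236]
ee_rot: [-0.0, 0.723, 0.69, 0.0]
ft_force: [0.8, -0.1, -0.3]
width: 0.356
```

Call:
carry_out:
  deltas:
    - [[-0.3,0,0],[0,0,-0.2],3.4]
    - [[-0.6,0,0],[0,0,-0.4],3.4]
    - [[-0.9,0,0],[0,0,-0.6],3.4]
    - [[-1.2,0,0],[0,0,-0.8],3.4]
    - [[-1.5,0,0],[0,0,-1],3.4]

```text
time: 5.35
position: [0.4823, 0.0714, 0.0236]
ee_rot: [-0.0, 0.717, 0.697, 0.0]
ft_force: [0.4, 0.1, 0.6]
width: 0.356
```

Call:
carry_out:
  deltas:
    - [[-0.3,0,0],[0,0,-0.2],3.4]
    - [[-0.6,0,0],[0,0,-0.4],3.4]
    - [[-0.8,0,0],[0,0,-0.6],3.4]
    - [[-1.0,0,0],[0,0,-0.8],3.4]
    - [[-1.2,0,0],[0,0,-1],3.4]

```text
time: 5.85
position: [0.4819, 0.0595, 0.0236]
ee_rot: [-0.0, 0.711, 0.703, 0.0]
ft_force: [-0.9, 0.2, 0.5]
width: 0.36
```

Run:
```python
from h import *
to([.4834,.048,.0235],89.3)
p,d=optics.read_camera('scene'); crop('scene',p,270,150,130,120,5,'pics/s4.png')
```

```text
t 5.85 p [0.4819 0.0595 0.0236] xang 89.33 z [ 0.  0. -1.] F [-0.9  0.2  0.5] w 34.2
cm [-1.15  0.16  0.01]
turn z 0.029049504584108377
```

View pics/s4.png

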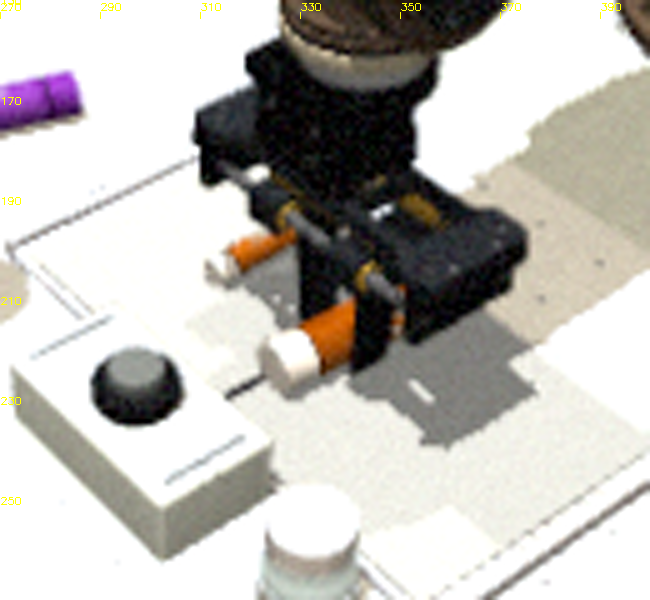

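About 11 mm remain. I'll finish slowly, then close to just over 30 mm to centre and stop the vial without gripping it.

Call:
carry_out:
  deltas:
    - [[-0.25,0,0],[0,0,0],3.4]
    - [[-0.5,0,0],[0,0,0],3.4]
    - [[-0.75,0,0],[0,0,0],3.4]
    - [[-0.95,0,0],[0,0,0],3.4]
    - [[-1.13,0,0],[0,0,0],3.4]

```text
time: 6.4
position: [0.4818, 0.0482, 0.0236]
ee_rot: [-0.0, 0.711, 0.703, 0.0]
ft_force: [0.8, 0.6, 0.2]
width: 0.359
```

Call:
carry_out:
  deltas:
    - [[0,0,0],[0,0,0],3.3]
    - [[0,0,0],[0,0,0],3.2]
    - [[0,0,0],[0,0,0],3.1]
    - [[0,0,0],[0,0,0],3.07]
    - [[0,0,0],[0,0,0],3.07]

```text
time: 6.9
position: [0.4818, 0.0484, 0.0236]
ee_rot: [-0.0, 0.711, 0.703, 0.0]
ft_force: [0.3, 0.1, 0.3]
width: 0.326
```

Call:
carry_out:
  deltas:
    - [[0,0,0],[0,0,0],3.07]
    - [[0,0,0],[0,0,0],3.07]
    - [[0,0,0],[0,0,0],3.07]
    - [[0,0,0],[0,0,0],3.07]
    - [[0,0,0],[0,0,0],3.07]

```text
time: 7.4
position: [0.4818, 0.0484, 0.0236]
ee_rot: [-0.0, 0.711, 0.703, 0.0]
ft_force: [0.4, 0.2, 0.6]
width: 0.327
```

Call:
carry_out:
  deltas:
    - [[0,0,0],[0,0,0],3.15]
    - [[0,0,0],[0,0,0],3.3]
    - [[0,0,0],[0,0,0],3.6]
    - [[0,0,0],[0,0,0],4.2]
    - [[0,0,0],[0,0,0],5.0]

```text
time: 7.9
position: [0.4818, 0.0484, 0.0236]
ee_rot: [-0.0, 0.711, 0.703, 0.0]
ft_force: [-0.9, -0.4, 0.8]
width: 0.477
```

Call:
carry_out:
  deltas:
    - [[0,0,0],[0,0,0],5]
    - [[0,0,-1.5],[0,0,0],5]
    - [[0,0,-4],[0,0,0],5]
    - [[0,0,-7],[0,0,0],5]
    - [[0,0,-10],[0,0,0],5]

```text
time: 8.4
position: [0.4815, 0.0484, 0.1246]
ee_rot: [-0.0, 0.711, 0.703, -0.0]
ft_force: [0.6, 0.3, -0.6]
width: 0.526
```

Run:
```python
from h import *
to([.4834,.2,.15],89.3)
p,d=optics.read_camera('scene'); crop('scene',p,270,150,130,120,5,'pics/s5.png')
```

```text
t 8.4 p [0.4815 0.0484 0.1246] xang 89.31 z [-0.001  0.    -1.   ] F [ 0.6  0.3 -0.6] w 50.0
cm [15.17  0.   -2.54]
turn z 0.012027910881499793
```

View pics/s5.png

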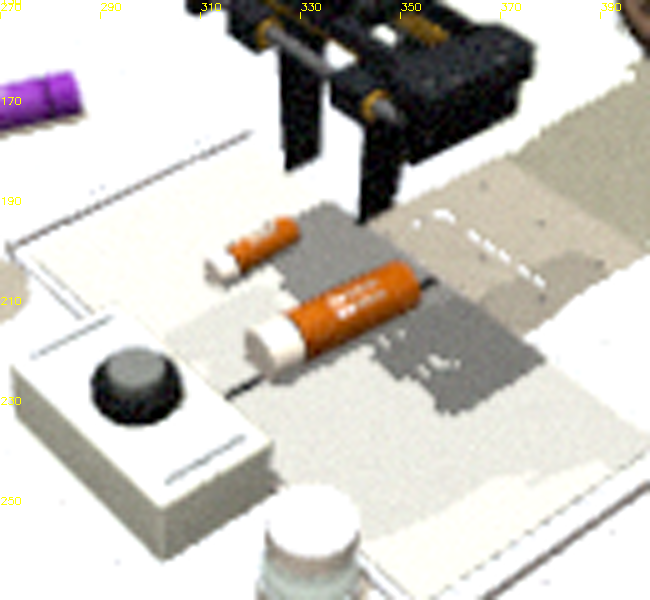

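The vial lies over the line: dark line ends stick out at both ends, near (316,228) and (356,206). I'll move the arm aside for a check from above.

Call:
carry_out:
  deltas:
    - [[4,0,-2],[0,0,0],4]
    - [[8,0,-4],[0,0,0],3]
    - [[12,0,-6],[0,0,0],2]
    - [[16,0,-8],[0,0,0],1]
    - [[20,0,-8],[0,0,0],0]

```text
time: 8.95
position: [0.4847, 0.2503, 0.2061]
ee_rot: [0.001, 0.711, 0.703, 0.002]
ft_force: [1.3, -0.6, 0.3]
width: 0.162
```

Run:
```python
from h import *
to([.611,.0465,.12],89.3)
p,d=optics.read_camera('top'); crop('top',p,260,150,130,115,6,'pics/c6.png'); cv2.imwrite('pics/t6.png',p[:,:,::-1])
x0,x1,v0,v1,z=296,324,212,238,.023
E=[]
for v in range(v0,v1):
    b=p[v,:,2].astype(float); bg=np.median(b[x0:x1][[0,1,-1,-2]])
    idx=np.nonzero(b[x0:x1]<0.6*bg)[0]; E.append((x0+(idx[0]+idx[-1])/2,v,idx[-1]-idx[0]+1))
E=np.array(E);k=np.polyfit(E[:,1],E[:,0],1);print(k,E[:,2].mean())
a=ray('top',np.polyval(k,200),200,z);b=ray('top',np.polyval(k,242),242,z)
e=(a-b)/np.linalg.norm(a-b);print(a,b,'yaw',np.degrees(np.arctan2(e[1],e[0])))
for v in (195,253):
    w=np.clip(70-p[v,302:320].astype(float).mean(1),0,None); print(v,(w*np.arange(302,320)).sum()/w.sum())
```

```text
t 8.95 p [0.4847 0.2503 0.2061] xang 89.32 z [ 0.004  0.002 -1.   ] F [ 1.3 -0.6  0.3] w 15.4
cm [-20.25  12.83   8.63]
turn z 0.01827716020623882
[-7.38461538e-02  3.25886154e+02] 11.461538461538462
[0.54042231 0.04490331 0.023     ] [0.43405296 0.05257453 0.023     ] yaw -4.1249542325439155
195 310.0086956521739
253 309.4778761061947
```

View pics/c6.png

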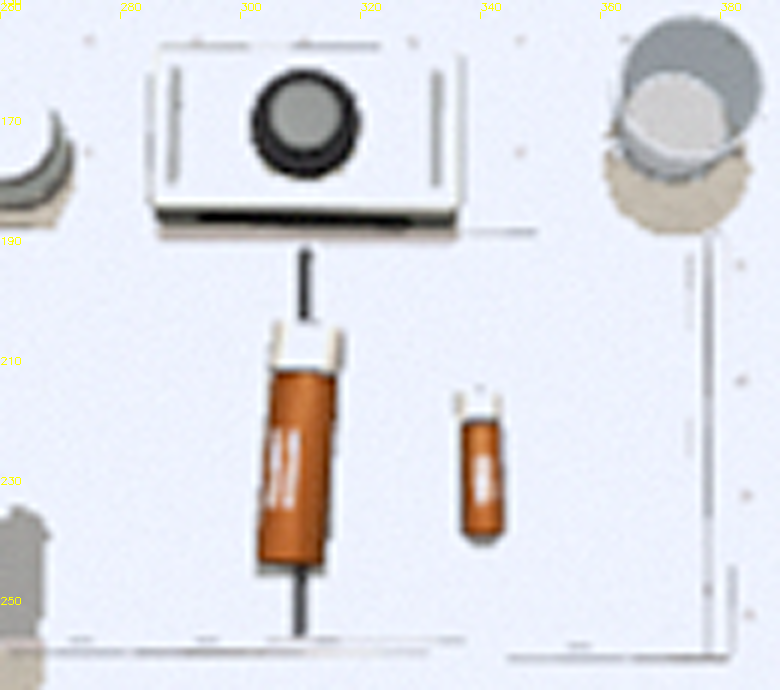

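The vial is centred (y ≈ 0.049, line 0.048) but yawed −4.1° against the line's −0.7°, because the 1 mm of jaw clearance allowed that. The small vial still looks in place. I'll straddle again, slightly over-turned and tighter, to align it.

Call:
carry_out:
  deltas:
    - [[-4,0,0],[0,0,0],5.5]
    - [[-8,0,0],[0,0,0],5.5]
    - [[-12,0,0],[0,0,0],5.5]
    - [[-16,0,0],[0,0,0],5.5]
    - [[-20.2,0,0],[0,0,3.6],5.5]

```text
time: 9.5
position: [0.4814, 0.0449, 0.2034]
ee_rot: [-0.0, 0.733, 0.68, 0.0]
ft_force: [0.8, 0.1, 0.3]
width: 0.486
```

Call:
carry_out:
  deltas:
    - [[0,0,3],[0,0,0],5.5]
    - [[0,0,6],[0,0,0],5.5]
    - [[0,0,9],[0,0,0],5.5]
    - [[0,0,10],[0,0,0],5.5]
    - [[0,0,10],[0,0,0],5.5]

```text
time: 10.0
position: [0.4813, 0.0464, 0.1027]
ee_rot: [-0.001, 0.733, 0.68, -0.001]
ft_force: [1.0, 0.8, 1.1]
width: 0.58
```

Run:
```python
from h import *
to([.4805,.0476,.0236],85.7)
```

```text
t 10.0 p [0.4813 0.0464 0.1027] xang 85.72 z [-0.003  0.    -1.   ] F [1.  0.8 1.1] w 55.1
cm [ 0.12 -0.06  7.91]
turn z 0.016055698363686588
```

Call:
carry_out:
  deltas:
    - [[0.12,-0.06,3],[0,0,0],5.5]
    - [[0.12,-0.06,5.5],[0,0,0],5.5]
    - [[0.12,-0.06,7],[0,0,0],5.5]
    - [[0.12,-0.06,8],[0,0,0],5.5]
    - [[0.12,-0.06,8.1],[0,0,0],5.0]

```text
time: 10.5
position: [0.4815, 0.0477, 0.0227]
ee_rot: [-0.0, 0.733, 0.68, 0.0]
ft_force: [-0.0, 0.2, -0.0]
width: 0.547
```

Call:
carry_out:
  deltas:
    - [[0,0,0],[0,0,0],4.5]
    - [[0,0,0],[0,0,0],4]
    - [[0,0,0],[0,0,0],3.6]
    - [[0,0,0],[0,0,0],3.3]
    - [[0,0,0],[0,0,0],3.1]

```text
time: 11.0
position: [0.4814, 0.0476, 0.0229]
ee_rot: [0.0, 0.733, 0.68, 0.0]
ft_force: [0.4, 1.4, 0.2]
width: 0.333
```

Call:
carry_out:
  deltas:
    - [[0,0,0],[0,0,0],3.03]
    - [[0,0,0],[0,0,-1],3.03]
    - [[0,0,0],[0,0,-2],3.03]
    - [[0,0,0],[0,0,-3],3.03]
    - [[0,0,0],[0,0,-4],3.03]

```text
time: 11.5
position: [0.4812, 0.0476, 0.0226]
ee_rot: [-0.0, 0.708, 0.706, 0.0]
ft_force: [0.4, 0.3, 1.1]
width: 0.321
```

Call:
carry_out:
  deltas:
    - [[0,0,0],[0,0,-0.5],3.0]
    - [[0,0,0],[0,0,-0.8],3.0]
    - [[0,0,0],[0,0,-0.8],3.0]
    - [[0,0,0],[0,0,-0.8],3.0]
    - [[0,0,0],[0,0,-0.8],3.0]

```text
time: 12.0
position: [0.4813, 0.0476, 0.0227]
ee_rot: [0.0, 0.704, 0.71, 0.0]
ft_force: [0.7, -0.1, 0.9]
width: 0.317
```

Run:
```python
from h import *
to([.4805,.0476,.0236],90.3)
```

```text
t 12.0 p [0.4813 0.0476 0.0227] xang 90.51 z [ 0.  0. -1.] F [ 0.7 -0.1  0.9] w 30.1
cm [-0.   -0.08 -0.1 ]
turn z 0.2072564204564742
```

The opening is now 30.1 mm, so the vial follows the pads. I'll turn back 1° and release gently.

Call:
carry_out:
  deltas:
    - [[0,0,0],[0,0,0.5],3.0]
    - [[0,0,0],[0,0,1.0],3.0]
    - [[0,0,0],[0,0,1.1],3.0]
    - [[0,0,0],[0,0,1.1],3.0]
    - [[0,0,0],[0,0,1.1],3.0]

```text
time: 12.5
position: [0.4812, 0.0476, 0.0226]
ee_rot: [-0.0, 0.711, 0.703, 0.0]
ft_force: [0.5, -0.1, 1.2]
width: 0.314
```

Call:
carry_out:
  deltas:
    - [[0,0,0],[0,0,0],3.05]
    - [[0,0,0],[0,0,0],3.15]
    - [[0,0,0],[0,0,0],3.4]
    - [[0,0,0],[0,0,0],4.0]
    - [[0,0,0],[0,0,0],5.0]

```text
time: 13.0
position: [0.4812, 0.0476, 0.0226]
ee_rot: [-0.0, 0.711, 0.703, 0.0]
ft_force: [-0.1, -0.0, -0.1]
width: 0.456
```

Call:
carry_out:
  deltas:
    - [[0,0,0],[0,0,0],5]
    - [[0,0,0],[0,0,0],5]
    - [[0,0,-3],[0,0,0],5]
    - [[0,0,-7],[0,0,0],5]
    - [[0,0,-11],[0,0,0],5]

```text
time: 13.5
position: [0.4808, 0.0476, 0.1337]
ee_rot: [-0.001, 0.711, 0.703, -0.0]
ft_force: [0.9, -0.1, 0.5]
width: 0.525
```

Call:
carry_out:
  deltas:
    - [[4,0,-2],[0,0,0],4]
    - [[8,0,-4],[0,0,0],3]
    - [[12,0,-6],[0,0,0],2]
    - [[16,0,-8],[0,0,0],1]
    - [[20,0,-8],[0,0,0],0]

```text
time: 14.0
position: [0.4838, 0.2496, 0.2153]
ee_rot: [0.001, 0.711, 0.703, 0.002]
ft_force: [1.3, 0.6, -1.2]
width: 0.162
```

```bash
cat >> h.py <<'E'
def vialpose(p,x0=296,x1=324,v0=214,v1=240,z=.023):
    E=[]
    for v in range(v0,v1):
        b=p[v,:,2].astype(float); r=b[x0:x1]; bg=np.median(r[[0,1,-1,-2]]); lo=r.min(); th=(bg+lo)/2
        i=np.nonzero(r<th)[0]; a,c=i[0],i[-1]
        l=a-(th-r[a])/(r[a-1]-r[a]); rr=c+(th-r[c])/(r[c+1]-r[c]); E.append((x0+(l+rr)/2,v,rr-l))
    E=np.array(E);k=np.polyfit(E[:,1],E[:,0],1)
    a=ray('top',np.polyval(k,203.7),203.7,z);b=ray('top',np.polyval(k,243.7),243.7,z);e=a-b
    print('width',E[:,2].mean(),'ctr',((a+b)/2).round(4),'yaw',np.degrees(np.arctan2(e[1],e[0])))
E
python3 - <<'E'
from h import *
to([.611,.0465,.12],89.3)
p,d=optics.read_camera('top'); crop('top',p,260,150,130,115,6,'pics/c7.png'); cv2.imwrite('pics/t7.png',p[:,:,::-1])
vialpose(p); vialpose(cv2.imread('pics/t6.png')[:,:,::-1])
E
```

```text
t 14.0 p [0.4838 0.2496 0.2153] xang 89.42 z [ 0.004  0.002 -1.   ] F [ 1.3  0.6 -1.2] w 15.4
cm [-20.19  12.89   9.55]
turn z 0.11726188869141652
width 11.459605569417157 ctr [0.4804 0.0483 0.023 ] yaw -2.098352537884858
width 11.469774689082184 ctr [0.4804 0.0491 0.023 ] yaw -4.005627197042678
```

View pics/c7.png

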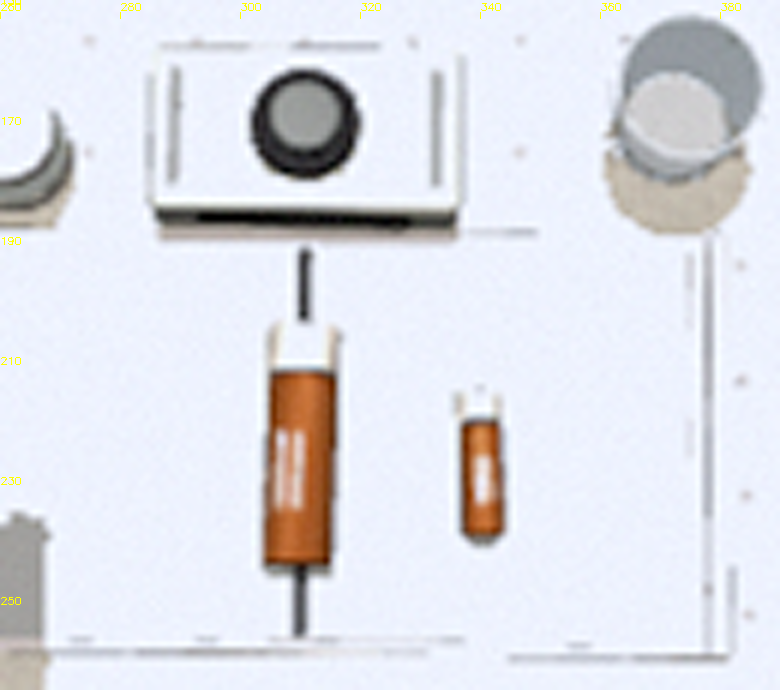

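Centring is now within about 0.2 mm (y 0.0483 against 0.0482). The yaw residual is about 1.4° and the small vial is unmoved. There is ample time, so I'll do one more slight alignment, ending over-turned.

Call:
carry_out:
  deltas:
    - [[-4,0,0],[0,0,0],5.5]
    - [[-8,0,0],[0,0,0],5.5]
    - [[-12,0,0],[0,0,0],5.5]
    - [[-16,0,0],[0,0,0],5.5]
    - [[-20,0,0],[0,0,1.4],5.5]

```text
time: 14.55
position: [0.4808, 0.0461, 0.2126]
ee_rot: [-0.0, 0.719, 0.695, 0.0]
ft_force: [1.1, -0.4, -0.6]
width: 0.483
```

Call:
carry_out:
  deltas:
    - [[0,0,3],[0,0,0],5.5]
    - [[0,0,6],[0,0,0],5.5]
    - [[0,0,9],[0,0,0],5.5]
    - [[0,0,11],[0,0,0],5.5]
    - [[0,0,11],[0,0,0],5.5]

```text
time: 15.05
position: [0.48, 0.0475, 0.1006]
ee_rot: [-0.002, 0.719, 0.695, -0.002]
ft_force: [-0.7, -0.1, 0.3]
width: 0.573
```

Run:
```python
from h import *
to([.4805,.0476,.0228],88)
```

```text
t 15.05 p [0.48   0.0475 0.1006] xang 88.0 z [-0.004  0.    -1.   ] F [-0.7 -0.1  0.3] w 54.5
cm [0.01 0.08 7.78]
turn z 0.000299086451320818
```

Call:
carry_out:
  deltas:
    - [[0,0,3],[0,0,0],5.5]
    - [[0,0,5.5],[0,0,0],5.5]
    - [[0,0,7],[0,0,0],5.5]
    - [[0,0,7.9],[0,0,0],5.5]
    - [[0,0,7.9],[0,0,0],5.0]

```text
time: 15.55
position: [0.4813, 0.0476, 0.0236]
ee_rot: [-0.0, 0.719, 0.695, -0.0]
ft_force: [0.1, -0.3, 0.0]
width: 0.547
```

Call:
carry_out:
  deltas:
    - [[0,0,0],[0,0,0],4.5]
    - [[0,0,0],[0,0,0],4]
    - [[0,0,0],[0,0,0],3.6]
    - [[0,0,0],[0,0,0],3.3]
    - [[0,0,0],[0,0,0],3.1]

```text
time: 16.05
position: [0.4814, 0.0476, 0.0239]
ee_rot: [0.0, 0.719, 0.695, 0.0]
ft_force: [-0.0, -0.0, 0.2]
width: 0.337
```

Call:
carry_out:
  deltas:
    - [[0,0,0],[0,0,0],3.03]
    - [[0,0,0],[0,0,-1],3.0]
    - [[0,0,0],[0,0,-2],3.0]
    - [[0,0,0],[0,0,-2.8],3.0]
    - [[0,0,0],[0,0,-2.8],3.0]

```text
time: 16.55
position: [0.4813, 0.0476, 0.0236]
ee_rot: [0.0, 0.702, 0.712, 0.0]
ft_force: [-1.2, 0.1, 0.8]
width: 0.319
```

Call:
carry_out:
  deltas:
    - [[0,0,0],[0,0,0],3.0]
    - [[0,0,0],[0,0,0],3.1]
    - [[0,0,0],[0,0,0],3.3]
    - [[0,0,0],[0,0,0],3.8]
    - [[0,0,0],[0,0,0],5.0]

```text
time: 17.05
position: [0.4813, 0.0476, 0.0236]
ee_rot: [-0.0, 0.702, 0.712, 0.0]
ft_force: [-0.7, 0.1, 1.6]
width: 0.435
```

Call:
carry_out:
  deltas:
    - [[0,0,0],[0,0,0],5]
    - [[0,0,0],[0,0,0],5]
    - [[0,0,-3],[0,0,0],5]
    - [[0,0,-7],[0,0,0],5]
    - [[0,0,-11],[0,0,0],5]

```text
time: 17.55
position: [0.4808, 0.0476, 0.1347]
ee_rot: [-0.0, 0.702, 0.712, -0.0]
ft_force: [1.0, -0.3, -0.0]
width: 0.525
```

Call:
carry_out:
  deltas:
    - [[4,0,-2],[0,0,0],4]
    - [[8,0,-4],[0,0,0],3]
    - [[12,0,-6],[0,0,0],2]
    - [[16,0,-8],[0,0,0],1]
    - [[20,0,-8],[0,0,0],0]

```text
time: 18.05
position: [0.4789, 0.2495, 0.2163]
ee_rot: [0.001, 0.702, 0.712, 0.002]
ft_force: [-0.1, -0.4, -0.5]
width: 0.165
```

Run:
```python
from h import *
to([.611,.0465,.12],89.3)
p,d=optics.read_camera('top'); crop('top',p,260,150,130,115,6,'pics/c8.png'); cv2.imwrite('pics/t8.png',p[:,:,::-1])
vialpose(p)
```

```text
t 18.05 p [0.4789 0.2495 0.2163] xang 90.81 z [ 0.004  0.002 -1.   ] F [-0.1 -0.4 -0.5] w 15.7
cm [-20.5   12.88   9.65]
turn z 1.5145881799112288
width 11.600387188253025 ctr [0.4804 0.0483 0.023 ] yaw 0.26023335981571627
```

View pics/c8.png

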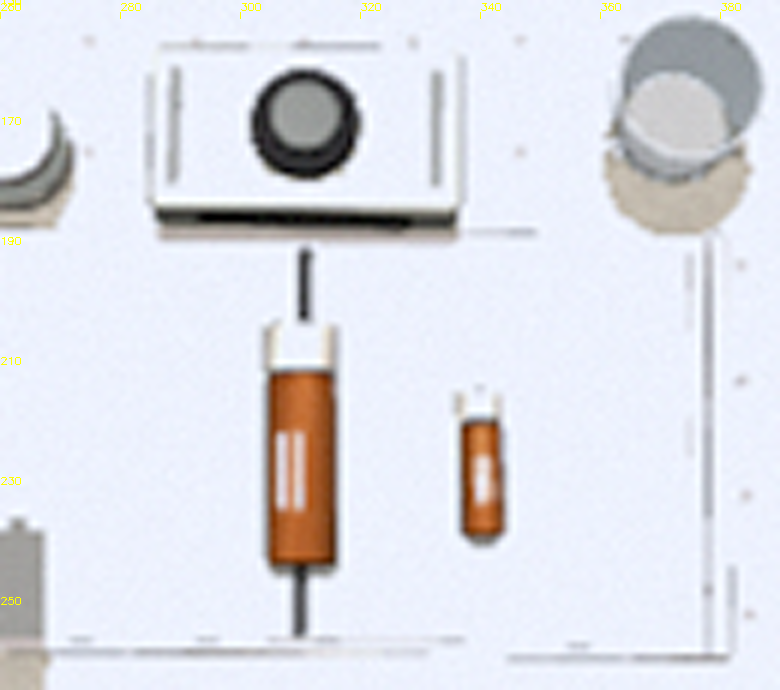

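Yaw is within about 0.9° of the line and y within about 0.2 mm; dark line shows at both ends, (310,197) and (310,250). Next is the button, with the fingers shut.

Call:
carry_out:
  deltas:
    - [[-4,2.6,0],[0,0,0],0]
    - [[-8.1,5.2,0],[0,0,0],0]
    - [[-12.2,7.7,0],[0,0,0],0]
    - [[-16.3,10.3,0],[0,0,0],0]
    - [[-20.5,12.9,0],[0,0,0],0]

```text
time: 18.6
position: [0.6109, 0.0427, 0.2135]
ee_rot: [-0.0, 0.702, 0.712, -0.0]
ft_force: [0.8, 0.8, -1.1]
width: 0.004
```

Call:
carry_out:
  deltas:
    - [[0,0,3],[0,0,0],0]
    - [[0,0,6],[0,0,0],0]
    - [[0,0,9],[0,0,0],0]
    - [[0,0,10.5],[0,0,0],0]
    - [[0,0,10.5],[0,0,0],0]

```text
time: 19.1
position: [0.6091, 0.0443, 0.1064]
ee_rot: [-0.002, 0.702, 0.712, -0.001]
ft_force: [-0.6, -0.3, 0.7]
width: 0.004
```

Run:
```python
from h import *
to([.6105,.0467,.077])
p,d=optics.read_camera('scene'); crop('scene',p,260,150,130,120,5,'pics/s9.png')
```

```text
t 19.1 p [0.6091 0.0443 0.1064] xang 90.8 z [-0.004  0.    -1.   ] F [-0.6 -0.3  0.7] w 0.3
cm [0.23 0.15 2.93]
```

View pics/s9.png

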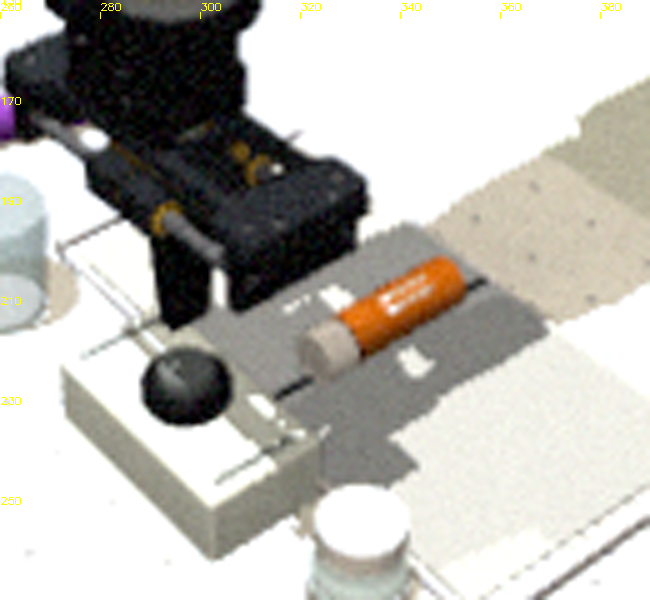

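The fingertips at about (297,214) hang roughly 30 mm above the button at (296,226). The vial lies on the line. Pressing in small steps.

Call:
carry_out:
  deltas:
    - [[0.2,0.05,1.0],[0,0,0],0]
    - [[0.2,0.05,1.8],[0,0,0],0]
    - [[0.2,0.05,2.4],[0,0,0],0]
    - [[0.2,0.05,2.8],[0,0,0],0]
    - [[0.2,0.05,2.8],[0,0,0],0]

```text
time: 19.65
position: [0.6106, 0.0464, 0.0802]
ee_rot: [-0.0, 0.702, 0.712, -0.0]
ft_force: [-0.3, 0.4, -0.7]
width: 0.004
```

Call:
carry_out:
  deltas:
    - [[0,0,0.1],[0,0,0],0]
    - [[0,0,0.2],[0,0,0],0]
    - [[0,0,0.3],[0,0,0],0]
    - [[0,0,0.4],[0,0,0],0]
    - [[0,0,0.4],[0,0,0],0]

```text
time: 20.15
position: [0.6109, 0.0464, 0.0768]
ee_rot: [0.0, 0.702, 0.712, 0.0]
ft_force: [0.5, -0.7, 1.9]
width: 0.004
```

Run:
```python
from h import *
to([.6105,.0467,.070])
```

```text
t 20.15 p [0.6109 0.0464 0.0768] xang 90.81 z [ 0.001  0.    -1.   ] F [ 0.5 -0.7  1.9] w 0.4
cm [ 0.03 -0.04  0.68]
```

Contact is beginning (1.9 N), so I'll keep going down.

Call:
carry_out:
  deltas:
    - [[0,0,0.1],[0,0,0],0]
    - [[0,0,0.2],[0,0,0],0]
    - [[0,0,0.3],[0,0,0],0]
    - [[0,0,0.4],[0,0,0],0]
    - [[0,0,0.4],[0,0,0],0]

```text
time: 20.65
position: [0.6109, 0.0464, 0.0727]
ee_rot: [0.0, 0.702, 0.712, 0.0]
ft_force: [0.5, 0.1, 4.0]
width: 0.008
```

Call:
carry_out:
  deltas:
    - [[0,0,0.1],[0,0,0],0]
    - [[0,0,0.15],[0,0,0],0]
    - [[0,0,0.2],[0,0,0],0]
    - [[0,0,0.2],[0,0,0],0]

```text
time: 21.05
position: [0.611, 0.0464, 0.0721]
ee_rot: [0.0, 0.702, 0.712, 0.0]
ft_force: [-3.9, 0.2, 17.9]
width: 0.004
```

Force jumped to 18 N with the tool stopped at 0.0721, so the button has bottomed out. Releasing and backing off.

Call:
carry_out:
  deltas:
    - [[0,0,0],[0,0,0],0]
    - [[0,0,-0.5],[0,0,0],0]
    - [[0,0,-1.5],[0,0,0],0]
    - [[0,0,-4],[0,0,0],0]
    - [[0,0,-8],[0,0,0],0]

```text
time: 21.55
position: [0.6095, 0.0465, 0.1496]
ee_rot: [-0.002, 0.702, 0.712, -0.002]
ft_force: [0.7, 0.5, 0.3]
width: 0.002
```

Call:
carry_out:
  deltas:
    - [[0,0,-4],[0,0,0],0]
    - [[4,-1,-6],[0,0,0],0]
    - [[8,-4,-6],[0,0,0],0]
    - [[12,-7,-6],[0,0,0],0]
    - [[16,-10,-6],[0,0,0],0]

```text
time: 22.05
position: [0.5069, 0.2061, 0.2108]
ee_rot: [-0.0, 0.702, 0.712, -0.0]
ft_force: [0.7, 0.8, 0.1]
width: 0.006
```

Call:
carry_out:
  deltas:
    - [[4,-2,0],[0,0,0],0]
    - [[6,-3,0],[0,0,0],0]
    - [[6,-3,0],[0,0,0],0]
    - [[6,-3,0],[0,0,0],0]

```text
time: 22.45
position: [0.4775, 0.2646, 0.2107]
ee_rot: [-0.0, 0.702, 0.713, -0.0]
ft_force: [-0.3, 0.1, -0.0]
width: 0.007
```

Run:
```python
from h import *
st()
p,d=optics.read_camera('top'); crop('top',p,240,150,160,115,5,'pics/c10.png'); cv2.imwrite('pics/t10.png',p[:,:,::-1])
vialpose(p)
c=optics.get_calibration('top'); f=200/np.tan(np.radians(c['fovy'])/2)
u,v=310,169; z=np.median(d[167:171,308:313]); print('btn',np.array(c['R']).T@(np.array([(u-c['cx'])/f*z,(v-c['cy'])/f*z,z])-np.array(c['t'])))
z=np.median(np.load('pics/top0d.npy')[167:171,308:313]); print('btn before',np.array(c['R']).T@(np.array([(u-c['cx'])/f*z,(v-c['cy'])/f*z,z])-np.array(c['t'])))
a=cv2.imread('pics/top0.png'); df=cv2.absdiff(a,np.ascontiguousarray(p[:,:,::-1])).max(2)>40; print('smallvial diff',df[205:245,330:350].sum(),'jar',df[160:186,252:272].sum(),'beaker',df[150:190,360:388].sum())
```

```text
t 22.45 p [0.4775 0.2646 0.2107] xang 90.88 z [-0. -0. -1.] F [-0.3  0.1 -0. ] w 0.7
width 11.611025728301396 ctr [0.4804 0.0482 0.023 ] yaw 0.2508646375565085
btn [0.610131   0.04698228 0.0679436 ]
btn before [0.60994872 0.0469685  0.06868926]
smallvial diff 0 jar 0 beaker 0
```

View pics/t10.png

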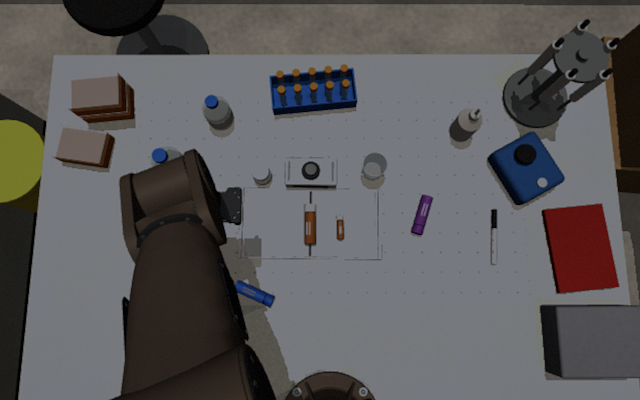

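The vial at (310,225) lies on the line, the button is back up, and the small vial (340,228), jar and beaker are unchanged. Handing in.

Run:
```python
from cell import order
print(order.finish_job())
```

```text
the job is handed in; nothing more can be done
None
```

The larger amber vial is at rest along the reading line, and the reader button was pressed fully down afterwards and came back up. I handed the job in after about 22.5 s on the robot's clock; no verdict is reported.

- **Rolling:** I rolled the vial about 89 mm between loosely set fingertips, without lifting it. The first pass left it about 3.4° off the line's direction, so I realigned it twice. In those passes the fingertips were closed to almost exactly the vial's diameter.
- **Vial position:** In the last top view its axis is within about 0.2 mm of the line sideways and about 1° off its direction. It sits about 3 mm from the line's middle lengthwise, which I left as it was.
- **Button:** It bottomed out at about 18 N. Its measured top height afterwards was 0.068 m, against 0.069 m before, so it had sprung back.
- **Everything else:** The picture comparison showed no change at the small vial, jar or beaker. The marker and the wash bottle also look the same in the last picture. The arm hid part of one bottle and some of the coloured look-alike vials there, so I did not check those; the arm stayed well clear of them.

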